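# Fit the six-well block in the block heater, wells up, and close the lid

## Robot

A 6-joint arm with a two-finger parallel gripper is mounted at the origin on the work surface. World frame = base frame: x ahead of the robot, y to its left, z up, the work surface at z = 0. Lengths are in m, angles in rad, forces in N, time in s.
With the tool pointing down it reaches from about 0.375 to 0.975 m from the base axis. Payload 3.8 kg.
Tool frame: the origin (TCP) lies midway between the tips of the shut fingers; the grasp point (between the pads) lies 19 mm behind it; z points along the fingers, y is the line along which they close (so a half turn about z gives the same grasp; the last joint's range is limited). The gripper opens to 88 mm and grips with 3 to 60 N. Pads are 18 mm wide; open, the fingers measure 123 mm over their backs; the gripper's body (75 mm by 187 mm) begins 45 mm behind the grasp point.
Start: joints at [1.136, 0.264, 1.604, -0, 1.274, -0.037], TCP at [0.261, 0.622, 0.239] pointing down, gripper open.
Joint ranges: [-2.63, 2.63], [-0.94, 2.18], [0.31, 2.57], [-1.31, 4.45], [0, 2.66], [-2.55, 2.55]. Speed limits (rad/s): [2.57, 2.57, 3.14, 3.14, 3.14, 3.14].

## Interface

Orientations are given as a rotation vector (axis times angle).
In Python, from cell import manip, inverse_kinematics, cams, order gives the robot as it stands. Calls block until the motion is done:
- manip.move_pose(position, orientation): joint-space move of the TCP to a pose.
- manip.move_linear(position, rate=0.15, rot=None): straight line of the TCP; rot=None keeps the orientation; rate is the mean speed in m/s.
- manip.set_joints(angles): joint-space move.
- manip.set_gripper(opening, force=None): finger opening in m; force is the grip in N (None keeps the last); returns when the fingers have stopped.
- manip.dwell(seconds).
- inverse_kinematics(position, orientation): joint angles nearest the present ones, or None.
- manip.state(): the state.
- cams.capture(name): name is "side" or "top" or "wrist"; returns a dict with "image" (480x640x3 uint8, blue, green, red), "z_map" (480x640 float32, m along the optical axis (not along the pixel's ray), 0 where there is no reading), "intrinsics" (3x3 intrinsics, pixels), "position" and "orientation" of the camera in the world; the wrist camera has in their place "T_tool_cam" (4x4, takes a point from camera to tool coordinates, whose origin is the TCP and whose axes are the flange's). Camera axes: x right, y down, z forward; pixel columns grow to the right and rows downward; lengths in m; the calibration is good to about 2 mm. A picture is of the moment at which its call begins: read the wrist's pose just before it.
A pose or a line that the arm cannot do raises manip.IKError and nothing moves.
- order.close_job(): hands the job in; it is judged then, once.
The state is a dict: "clock": time; "joint_pos": joint angles; "joint_velocities": joint speeds; "tau": joint torques, N m; "tool_pos": TCP position; "tcp_rot": TCP orientation; "contact_force": force on the tool from outside, world axes, zero at the start; "moment": the same for the moment, N m; "gripper_width": finger opening in m; "grasp_force": force on a finger pad.
Only numpy, scipy, OpenCV 4.12 (cv2) and the standard library are available. Lean on these libraries where they do the work, as an engineer would, in place of code of your own. Each camera call takes 0.05 s, during which the arm holds its last target. There are 200 camera calls.

## Task

Two heating blocks are lying on their sides on the lab bench to dry: take the one with the six wide tube wells, turn it wells up and fit it fully home in the pocket of the block heater, then close the heater's lid. Set the block down and lower it in, do not let it drop, and leave everything else on the bench where it is.

Things in the scene. Friction and masses are not known exactly. Their poses are not given: they have to be found in the camera images.
- block_center (a point): centre of the block to fit: solid aluminium, about 0.28 kg, six wide wells (11 mm bores, two rows of three) in one face, the opposite face plain but for a thin groove. 50 mm along its own x (+x points out of the wells face), 56 mm along y, 44 mm along z. At the start z is up and this point is 22 mm above the bench. The two blocks may swap places
- block: the same block; its origin is the middle of the 56 x 50 mm side that it lies on at the start, its axes as above. A dark line is scribed across the two 56 x 50 mm sides 6 mm from the plain face. At the start the wells face looks sideways, to the robot's right and somewhat away from it (34 to 75 degrees to the right of straight ahead). Turned wells up (or wells down) its centre is 25 mm above what it stands on
- heater: white block heater fixed to the bench: 200 mm deep (x, sloping control panel at -x, towards the robot), 160 mm wide (y), flat deck 75 mm above the bench with the pocket in it. Origin at the centre of its underside, on the bench; x points to its back, z up
- pocket (a point): centre of the pocket's floor, 10 mm behind the heater's origin, 47 mm above the bench. Pocket 46.5 mm along the heater's x, 58.5 mm along its y, 28 mm deep, with a 4 mm 45-degree bevel round its mouth. The block's 56 mm length goes along the heater's y, either way round; home, wells up, it stands 22 mm proud of the deck, its centre 25 mm above this point
- lid (a joint): angle of the lid, rad: 0 shut, 1.7 to 1.85 (standing open, leaning back) at the start. It stays at any angle (hinge friction 0.12 Nm: 1 to 2 N at its free edge moves it). Hinge axis along the heater's y, 78 mm behind the heater's origin, 77 mm above the bench
- lid_edge (a point): the lid is a clear hood with grey edges: 135 mm from hinge to front, 124 mm wide, 36 mm tall, closed on top and four sides, open below, with a finger lip (44 x 9 mm, out 13 mm) at the bottom of its front. This point: middle of its top front edge, 135 mm in front of and 36 mm above the hinge axis when shut; at the top rear of the lid when it stands open
- fine_block_center (a point): the other aluminium heating block, 56 x 44 mm like the first but only 36 mm deep, with a close pattern of twenty narrow 6.4 mm wells; lying on its side like the first; to be left alone. Point at its centre, 22 mm above the bench; its own +x axis points out of its wells face
- vial1_center (a point): small glass vial with white cap, 15 mm across, 46 mm tall, standing on the bench; point at its centre. Bystander
- vial2_center (a point): small glass vial with white cap, 15 mm across, 46 mm tall, standing on the bench; point at its centre. Bystander
- vial3_center (a point): small glass vial with white cap, 15 mm across, 46 mm tall, standing on the bench; point at its centre. Bystander
- tweezers_center (a point): steel tweezers lying flat on the bench, 122 x 13 x 8 mm, long axis x; point at the centre. Bystander
- marker_center (a point): marker pen lying on the bench, 130 mm long, 13 mm thick, long axis x; point at the centre. Bystander
- tip_box_center (a point): black and grey pipette-tip box, 120 x 82 mm, 60 mm tall with its tips; point at its centre, 28 mm above the bench. Bystander
Things that resemble listed ones, but are neither listed nor needed, are in the scene too. What is shaped like the block but brown, turquoise or yellow is not meant.

How it is judged:
By the outcome, as a careful person would: the job done as asked, in the order asked, and still so for the second after the job is handed in, with the robot touching nothing.
It also fails if it takes over 72 s, if anything falls off the work surface, if the arm or the gripper's body presses on something with over 40 N, if the wrist force passes 120 N, or if a joint passes its speed limit or range.

## Working session

There is one attempt and no reset: what is moved stays moved. The work goes in short steps, each a Python script; the robot and the scene stay as the last script left them, time stands still between calls to the robot, and variables do not carry over. Pictures are saved under pics/ and viewed, at most 10 in all, crops included, and the job is handed in when it is done.

```bash
ls; mkdir -p pics; cat > h.py <<'E'
import numpy as np, cv2
from scipy.spatial.transform import Rotation as R
from cell import manip, inverse_kinematics, cams, order
def cap(n,save=None):
    s=manip.state(); c=cams.capture(n)
    if n=='wrist':
        T=np.eye(4);T[:3,:3]=R.from_rotvec(s['tcp_rot']).as_matrix();T[:3,3]=s['tool_pos'];T=T@c['T_tool_cam']
    else:
        T=np.eye(4);o=np.array(c['orientation']);T[:3,:3]=o if o.shape==(3,3) else R.from_rotvec(o).as_matrix();T[:3,3]=c['position']
    c['T']=T
    K=c['intrinsics'];z=c['z_map'];v,u=np.mgrid[:480,:640]
    P=np.stack([(u-K[0,2])/K[0,0]*z,(v-K[1,2])/K[1,1]*z,z],-1)
    c['P']=P@T[:3,:3].T+T[:3,3]; c['P'][z==0]=np.nan
    if save: cv2.imwrite(f'pics/{save}.png',c['image'])
    return c
E
python3 - <<'E'
from h import *
for n in ('top','side'):
    c=cap(n,n+'0'); print(n,c['orientation'],c['position'],c['intrinsics'][0]); np.save(n+'P.npy',c['P'])
print(manip.state()['clock'])
E
```

```text
pics
top [-2.20074743  2.15245631 -0.10834311] [ 0.48699059 -0.12460741  1.14073875] [553.59065006   0.         319.527198  ]
side [-0.15743628  2.82031887 -1.26575933] [0.48066238 0.54721308 0.70399131] [443.66046476   0.         320.98775101]
0.1
```

View pics/top0.png

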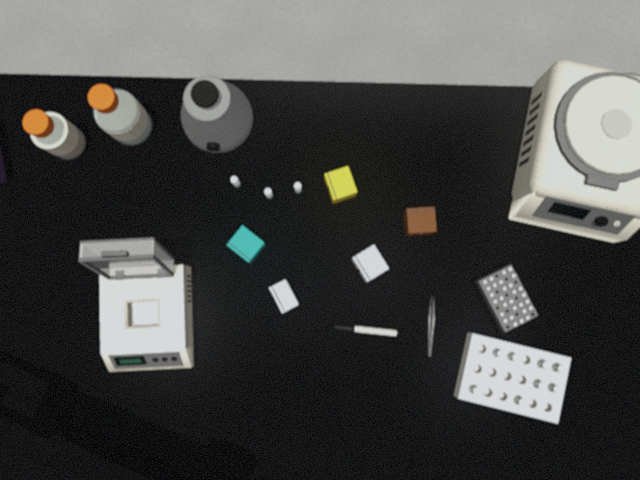

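View pics/side0.png

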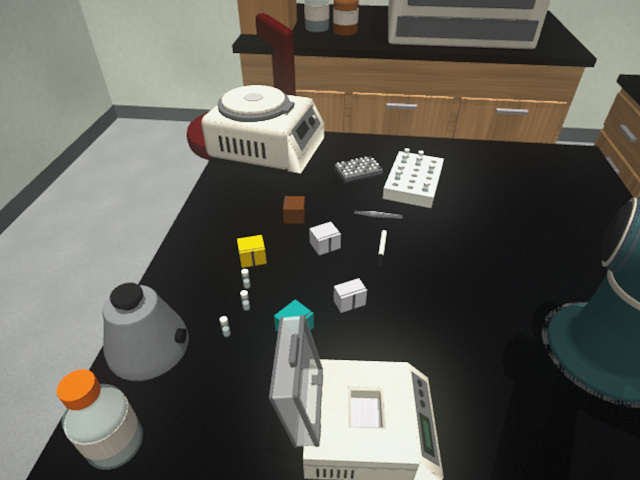

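Candidates (top view): aluminium at (370,263) and (284,296); brown (421,220), turquoise (245,244) and yellow (341,184) are decoys. The squarer (370,263) should be the 56x50 one, and the heater is at (147,315) with its lid open at the back. I'll measure the sizes and take a close wrist crop to confirm.

```bash
cat >> h.py <<'E'
def rect(P,mask,px=None):
    q=P[mask][:,:2].astype(np.float32); 
    r=cv2.minAreaRect((q*1000).astype(np.float32)); return r
def comp(P,zlo,zhi,xy,rad):
    m=(P[...,2]>zlo)&(P[...,2]<zhi)&(np.hypot(P[...,0]-xy[0],P[...,1]-xy[1])<rad)
    n,l,s,c=cv2.connectedComponentsWithStats(cv2.morphologyEx(m.astype(np.uint8),cv2.MORPH_OPEN,np.ones((3,3))))
    return l==1+np.argmax(s[1:,4])
E
python3 - <<'E'
from h import *
P=np.load('topP.npy')
for n,u,v in (('A',370,263),('B',284,296),('turq',245,244),('yel',341,184),('brn',421,220),('tip',508,298),('pocket',143,313),('deck',143,345),('bench',300,400),('marker',375,331),('tw',432,327),('v',297,186),('rack',515,375)):
    p=P[v,u]; print(n,p.round(3))
    if n in('A','B'):
        m=comp(P,.036,.06,p,.05); print(rect(P,m), P[m].mean(0).round(4))
# tentative look pose above A
p=P[263,370]; s=manip.state()
print(cams.capture('wrist')['T_tool_cam'].round(3), R.from_rotvec(s['tcp_rot']).as_matrix().round(2))
p2=P[345,143]
m=comp(P,.068,.082,p2,.16); print('deck',rect(P,m))
E
```

```text
A [ 0.56  -0.231  0.046]
((559.9017333984375, -231.8651885986328), (55.94466018676758, 50.347904205322266), 33.13612365722656) [ 0.5597 -0.2317  0.0436]
B [ 0.491 -0.062  0.042]
((490.8292236328125, -61.108436584472656), (55.76851272583008, 36.21674346923828), 28.336450576782227) [ 0.4906 -0.0612  0.0436]
turq [0.592 0.018 0.043]
yel [ 0.718 -0.171  0.045]
brn [ 0.649 -0.333  0.042]
tip [ 0.497 -0.502  0.055]
pocket [0.452 0.212 0.048]
deck [0.393 0.2   0.077]
bench [ 0.283 -0.098  0.001]
marker [ 0.425 -0.246  0.014]
tw [ 0.435 -0.363  0.006]
v [ 0.711 -0.083  0.047]
rack [ 0.346 -0.521  0.034]
[[-0.001 -0.951 -0.308  0.08 ]
 [ 1.    -0.001  0.    -0.   ]
 [-0.    -0.308  0.951 -0.146]
 [ 0.     0.     0.     1.   ]] [[-0.92  0.39 -0.  ]
 [ 0.39  0.92 -0.  ]
 [ 0.   -0.   -1.  ]]
deck ((462.80694580078125, 206.65524291992188), (178.5855255126953, 161.71478271484375), 3.5674147605895996)
```

Measured: A is 55.9x50.3 (the target, y axis at 33°, so wells face -57°) and B is 55.8x36.2 (the fine block). Next is feasibility of the tilted pick and place, plus a close look.

```bash
cat >> h.py <<'E'
G=.019
def rotv(d,y):
    d=d/np.linalg.norm(d); y=y-d*(y@d); y/=np.linalg.norm(y)
    return R.from_matrix(np.c_[np.cross(y,d),y,d]).as_rotvec()
def tilt(c,yaw,a,stage,flip,back=0):
    """grasp pose. yaw: block x dir (stage 0, lying) / tool heading (stage 1, wells up); a: tilt"""
    h=np.array([np.cos(yaw),np.sin(yaw),0]); z=np.array([0,0,1.]); y=np.cross(z,h)*(-1 if flip else 1)
    d=(-z*np.cos(a)-h*np.sin(a)) if stage==0 else (h*np.cos(a)-z*np.sin(a))
    return np.array(c)+d*(G-back),rotv(d,y)
E
python3 - <<'E'
from h import *
D=np.pi/180
for flip in (0,1):
  for a in (20,30,40,50):
    q=[inverse_kinematics(*tilt((.56,-.232,z),-57*D,a*D,0,flip)) is not None for z in (.022,.1)]
    q+=[inverse_kinematics(*tilt((.56,-.232,.022),-57*D,a*D,0,flip,.1)) is not None]
    o=[]
    for xy in ((.56,-.232),(.65,-.23),(.5,-.2)):
      for yaw in (-57,-40,-22,0):
        if all(inverse_kinematics(*tilt((*xy,z),yaw*D,a*D,1,flip,b)) is not None for z,b in((.025,0),(.1,0),(.025,.07))): o.append((xy,yaw))
    print(flip,a,q,o)
# look over A, camera on right-far side
pos=np.array([.56,-.232,.19]); h=np.array([np.cos(-57*D),np.sin(-57*D),0])
for s in (1,-1):
  r=rotv(np.array([0,0,-1.]),s*np.cross([0,0,1],h)); q=inverse_kinematics(pos,r); print(s,q)
E
```

```text
0 20 [True, True, True] [((0.56, -0.232), -57), ((0.56, -0.232), 0), ((0.65, -0.23), -57), ((0.65, -0.23), -40), ((0.65, -0.23), -22), ((0.65, -0.23), 0)]
0 30 [True, True, True] [((0.56, -0.232), 0), ((0.65, -0.23), -40), ((0.65, -0.23), -22), ((0.65, -0.23), 0)]
0 40 [True, True, True] [((0.56, -0.232), -40), ((0.56, -0.232), 0), ((0.65, -0.23), -40), ((0.65, -0.23), -22), ((0.65, -0.23), 0)]
0 50 [True, True, True] [((0.65, -0.23), -22)]
1 20 [True, True, True] [((0.56, -0.232), -57), ((0.56, -0.232), 0), ((0.65, -0.23), -57), ((0.65, -0.23), -40), ((0.65, -0.23), -22), ((0.65, -0.23), 0)]
1 30 [True, True, True] [((0.56, -0.232), 0), ((0.65, -0.23), -40), ((0.65, -0.23), -22), ((0.65, -0.23), 0)]
1 40 [True, True, True] [((0.56, -0.232), -40), ((0.56, -0.232), 0), ((0.65, -0.23), -40), ((0.65, -0.23), -22), ((0.65, -0.23), 0)]
1 50 [True, True, True] [((0.56, -0.232), -22), ((0.56, -0.232), 0), ((0.65, -0.23), 0), ((0.5, -0.2), 0)]
1 [-4.33850823e-01  1.69895688e-01  1.80931624e+00 -4.44089210e-16
  1.16238073e+00 -1.00980948e+00]
-1 [-4.33850823e-01  1.69895688e-01  1.80931624e+00 -8.88178420e-16
  1.16238073e+00  2.13178318e+00]
```

```bash
python3 - <<'E'
from h import *
D=np.pi/180
h=np.array([np.cos(-57*D),np.sin(-57*D),0])
# look at the pocket on the way
manip.move_pose([.40,.205,.26],rotv(np.array([0,0,-1.]),np.array([0,1.,0])))
c=cap('wrist','heat'); np.save('heatP.npy',c['P']); print(c['T'][:3,3])
manip.move_pose(np.array([.56,-.232,.19])+.04*h,rotv(np.array([0,0,-1.]),-np.cross([0,0,1],h)))
c=cap('wrist','A'); P=c['P']; np.save('AP.npy',P)
m=comp(P,.038,.05,(.56,-.232),.06); print(rect(P,m),P[m][:,2].mean())
a=c['image'];
cv2.imwrite('pics/both.png',np.hstack([cv2.resize(cv2.imread('pics/heat.png'),(400,300)),cv2.resize(a,(400,300))]))
print(manip.state()['clock'])
E
```

```text
[0.31975817 0.20543323 0.4058908 ]
((560.1737060546875, -232.28854370117188), (56.17200469970703, 51.352455139160156), 32.5883674621582) 0.04355007483253451
4.6
```

View pics/both.png

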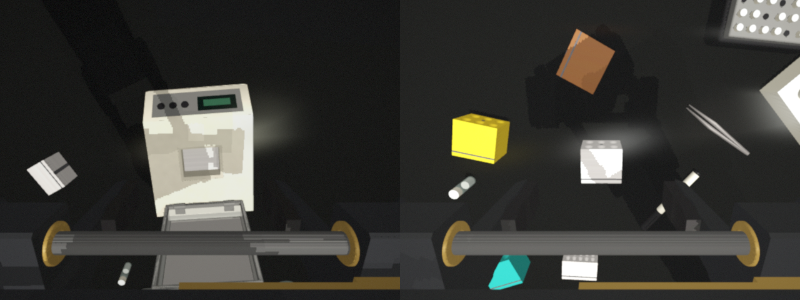

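Right half of the picture: the block at (601,160) shows wide bores on its far side and the scribe line near the plain side. The fine block is at (580,265). Choice confirmed, so I'll pick it, turn it and stand it wells up.

```bash
cat >> h.py <<'E'
def lower(step,zmin,rate=.03,df=3):
    f0=manip.state()['contact_force'][2]
    while True:
        p=np.array(manip.state()['tool_pos'])
        if p[2]-step<zmin: return False
        manip.move_linear(p-[0,0,step],rate)
        f=manip.state()['contact_force'][2]
        if f-f0>df: return True
E
python3 - <<'E'
from h import *
D=np.pi/180; a=35*D; yaw=-57.3*D; c=(.560,-.232,.026)
manip.set_gripper(.088)
manip.move_pose(*tilt(c,yaw,a,0,1,.09))
p,r=tilt(c,yaw,a,0,1); manip.move_linear(p,.12)
manip.set_gripper(0,force=40); s=manip.state(); print(s['gripper_width'],s['grasp_force'],s['contact_force'])
manip.move_linear(p+[0,0,.10],.12); 
pl=np.array((.61,-.20,.12)); y2=-22*D
p2,r2=tilt(pl,y2,a,1,1)
manip.move_pose(p2,r2)
s=manip.state(); print(s['gripper_width'],s['clock'],s['contact_force'])
cap('wrist','held'); cap('side','side1')
E
```

```text
0.05559944077119146 39.999763327650726 [ 0.46541716 -0.79327365  0.03437518]
0.05546543229650967 10.8917 [ 0.21283459 -0.5705736  -3.27666339]
```

View pics/side1.png

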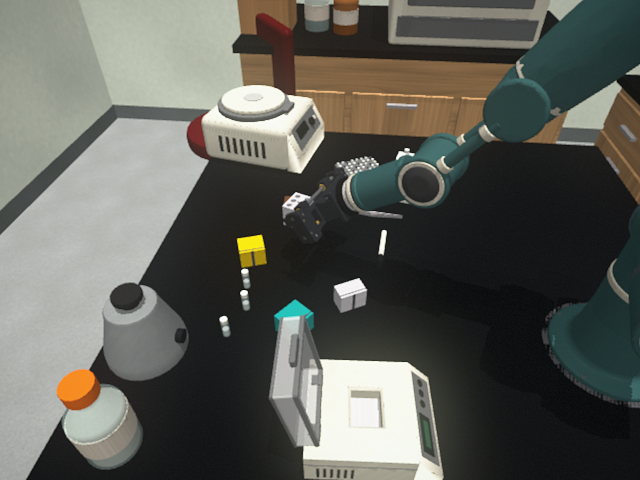

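The side view shows the block held with its wide wells up at (297,203), and the bystanders undisturbed. I'll set it down, release, and look from above.

```bash
python3 - <<'E'
from h import *
D=np.pi/180; a=35*D; y2=-22*D
pl=np.array((.61,-.20,.028)); p,r=tilt(pl,y2,a,1,1)
manip.move_linear(p,.10); 
print(lower(.0007,p[2]-.007,.02,2.5)); s=manip.state(); print(s['tool_pos']-p,s['contact_force'])
manip.set_gripper(.075); manip.set_gripper(.088)
h=np.array([np.cos(y2),np.sin(y2),0]); d=h*np.cos(a)-np.array([0,0,1])*np.sin(a)
manip.move_linear(np.array(manip.state()['tool_pos'])-.11*d,.15)
# look from above (tool y along block y)
yb=np.cross([0,0,1],h)
best=None
for sg in (1,-1):
    rr=rotv(np.array([0,0,-1.]),sg*yb); q=inverse_kinematics(np.array([.61,-.2,.2]),rr); print(sg,q)
    if q is not None and (best is None or abs(q[5])<best[0]): best=(abs(q[5]),rr)
manip.move_pose(np.array([.61,-.2,.2]),best[1])
c=cap('wrist','stand'); P=c['P']
m=comp(P,.045,.056,(.606,-.2),.06); print(rect(P,m),P[m][:,2].mean(),m.sum())
c=cap('top','top1')
m=comp(c['P'],.042,.056,(.606,-.2),.06) if 1 else 0; print(rect(c['P'],m),manip.state()['clock'])
# heater measurement from stored wrist view
P=np.load('heatP.npy'); img=cv2.imread('pics/heat.png')
m=comp(P,.070,.080,(.38,.2),.16); print('deck',rect(P,m),P[m][:,2].mean())
m=comp(P,.040,.052,(.455,.21),.05); print('pocket floor',rect(P,m),P[m][:,2].mean(),m.sum(),P[m].mean(0))
P=np.load('topP.npy');m=comp(P,.040,.054,(.455,.21),.05); print('pocket floor top',rect(P,m),m.sum(),P[m].mean(0))
E
```

```text
True
[ 0.00139008 -0.00050088 -0.00270967] [-2.03874593 -0.39710341  0.35550598]Traceback (most recent call last):
  File "<stdin>", line 8, in <module>
cell.IKError: the arm cannot follow that straight line within its joint ranges
```

```bash
cat > s.py <<'E'
from h import *
D=np.pi/180; a=35*D; y2=-22*D
h=np.array([np.cos(y2),np.sin(y2),0]); d=h*np.cos(a)-np.array([0,0,1])*np.sin(a)
for k in (.08,.06,.045,.03):
    try: manip.move_linear(np.array(manip.state()['tool_pos'])-k*d,.12); print('back',k); break
    except manip.IKError: pass
for k in (.12,.08,.05):
    try: manip.move_linear(np.array(manip.state()['tool_pos'])+[0,0,k],.2); print('up',k); break
    except manip.IKError: pass
yb=np.cross([0,0,1],h)
best=None
for sg in (1,-1):
    rr=rotv(np.array([0,0,-1.]),sg*yb); q=inverse_kinematics(np.array([.61,-.2,.2]),rr); print(sg,q)
    if q is not None and (best is None or abs(q[5])<best[0]): best=(abs(q[5]),rr)
manip.move_pose(np.array([.61,-.2,.2]),best[1])
c=cap('wrist','stand'); P=c['P']
m=comp(P,.045,.056,(.606,-.2),.06); print(rect(P,m),P[m][:,2].mean(),m.sum())
c=cap('top','top1')
print(manip.state()['clock'])
P=np.load('heatP.npy')
m=comp(P,.070,.080,(.38,.2),.16); print('deck',rect(P,m),P[m][:,2].mean())
m=comp(P,.040,.052,(.455,.21),.05); print('pocket floor',rect(P,m),P[m][:,2].mean(),m.sum(),P[m].mean(0))
P=np.load('topP.npy');m=comp(P,.040,.054,(.455,.21),.05); print('pocket floor top',rect(P,m),m.sum(),P[m].mean(0))
E
python3 s.py
```

```text
back 0.08
up 0.12
1 [-0.35562228  0.22805902  1.7207459   0.          1.19278773 -1.54244617]
-1 [-3.55622277e-01  2.28059018e-01  1.72074590e+00 -8.88178420e-16
  1.19278773e+00  1.59914649e+00]
((614.1226196289062, -202.10464477539062), (56.00959014892578, 44.089080810546875), 67.7776870727539) 0.04952617686257128 2703
19.375
deck ((450.47869873046875, 205.44973754882812), (150.63539123535156, 160.47378540039062), 4.078000068664551) 0.0745946397105307
pocket floor ((454.07867431640625, 205.7354278564453), (39.91793441772461, 58.64753723144531), 3.9543519020080566) 0.04725776109150478 2087 [0.45450912 0.20575355 0.04725776]
pocket floor top ((450.83599853515625, 210.41883850097656), (46.48973083496094, 52.909812927246094), 4.236738204956055) 650 [0.45071702 0.21058317 0.04693612]
```

View pics/stand.png

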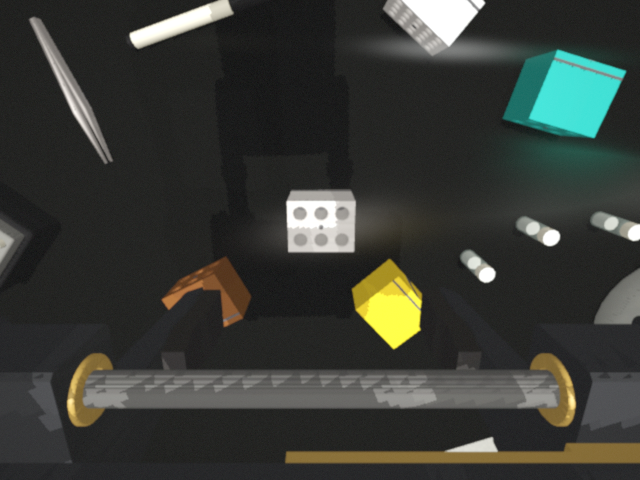

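The wrist view shows the block standing wells up at (321,222), at (.614,-.202) with y axis at 67.8°. I'll regrasp it from above and carry it to the pocket via a waypoint that avoids the lid.

```bash
cat > ins.py <<'E'
from h import *
D=np.pi/180; dn=np.array([0,0,-1.])
ry=lambda t: rotv(dn,np.array([np.cos(t*D),np.sin(t*D),0]))
manip.move_pose([.6141,-.2021,.10],ry(67.8)); manip.move_linear([.6141,-.2021,.0315],.08)
manip.set_gripper(0,force=50); s=manip.state(); print(s['gripper_width'],s['contact_force'])
manip.move_linear([.6141,-.2021,.18],.15)
th=4.05*D; ex=np.array([np.cos(th),np.sin(th),0]); ey=np.array([-np.sin(th),np.cos(th),0])
pk=.4642*ex+.1742*ey; print(pk); r=ry(94.05)
manip.move_pose([.42,.02,.19],r)
manip.move_pose(pk+[0,0,.16],r); 
s=manip.state(); print(s['contact_force'],s['clock']); c=cap('side','pre')
manip.move_linear(pk+[0,0,.111],.08)
f0=np.array(manip.state()['contact_force'])
for z in np.arange(.109,.0775,-.002):
    manip.move_linear(pk+[0,0,z],.03); s=manip.state(); f=np.array(s['contact_force'])-f0
    print(round(z,4),f.round(1),(s['tool_pos']-pk)[2].round(4))
    if f[2]>12: break
print(manip.state()['clock'])
cap('side','ins')
E
python3 ins.py
```

```text
0.05542410768134217 [0.0722059  0.96779687 1.49486399]
[0.45073758 0.20655003 0.        ]
[-0.26193652 -0.8328169  -2.6874112 ] 24.5167
0.109 [-0.4  0.2 -1.5] 0.1094
0.107 [-1.5  0.5 -1. ] 0.1069
0.105 [-0.8 -0.5 -1.3] 0.1048
0.103 [ 0.2  0.7 -1. ] 0.1028
0.101 [-0.3 -0.7 -0.8] 0.1008
0.099 [-1.  0. -1.] 0.0988
0.097 [-1.1  0.2 -0.5] 0.0968
0.095 [-1.1 -1.1 -1. ] 0.0948
0.093 [-1.8  0.3 -1.5] 0.0928
0.091 [-1.4  1.1 -0.9] 0.0908
0.089 [-1.6  0.3 -0.9] 0.0888
0.087 [-0.4 -0.3 -0.6] 0.0868
0.085 [ 0.1 -0.1 -2.1] 0.0848
0.083 [-0.7  0.8 -1.6] 0.0828
0.081 [ 0.5  0.  -1.5] 0.0808
0.079 [-0.4  0.3 -1.1] 0.0789
29.3333
```

Entered cleanly. Lower to floor contact, release, retreat and check.

```bash
python3 - <<'E'
from h import *
print(lower(.0005,.0762,.02,4)); s=manip.state(); print(s['tool_pos'],s['contact_force'])
manip.set_gripper(.07)
p=np.array(s['tool_pos']); manip.move_linear(p+[0,0,.06],.12)
manip.move_linear(p+[-.05,0,.16],.2)
c=cap('wrist','home'); P=c['P']
m=comp(P,.088,.104,(.451,.206),.06); print(rect(P,m),P[m].mean(0),np.percentile(P[m][:,2],[5,50,95]))
q=P[m]; A=np.c_[q[:,:2]-q[:,:2].mean(0),np.ones(len(q))]; print('slope',np.linalg.lstsq(A,q[:,2],rcond=None)[0])
d=comp(P,.068,.080,(.38,.2),.12); print('deck z',P[d][:,2].mean())
# lid from initial top view
T=cap('top')['P']
l=T[(T[...,2]>.1)&(T[...,0]>.5)&(T[...,0]<.75)&(T[...,1]>.1)&(T[...,1]<.32)]
print(len(l),np.percentile(l,[1,50,99],axis=0).round(3)); print('high',l[l[:,2]>l[:,2].max()-.01].mean(0),manip.state()['clock'])
E
```

```text
True
[0.45079893 0.2065717  0.07875904] [-3.41802877 -1.64249317  4.97984923]
((450.6919860839844, 206.0594024658203), (45.14712142944336, 56.111846923828125), 3.932323455810547) [0.44918674 0.20605776 0.09589477] [0.09033904 0.09654244 0.09774039]
slope [0.02324419 0.00237384 0.09589477]
deck z 0.07433564566391275
2168 [[0.525 0.149 0.103]
 [0.558 0.207 0.205]
 [0.582 0.275 0.222]]
high [0.55419307 0.21230327 0.21946336] 31.7583
```

View pics/home.png

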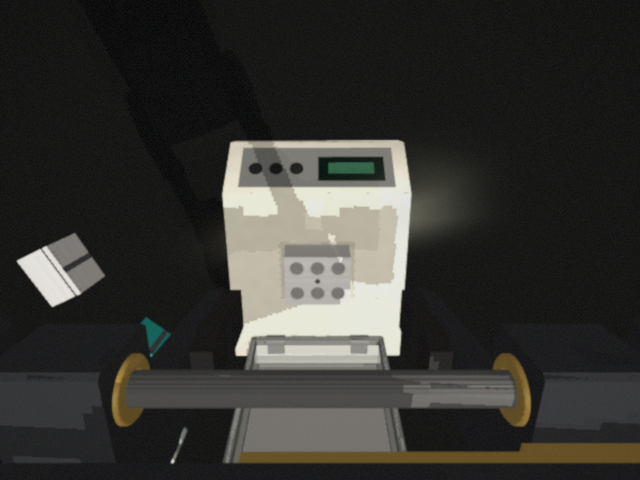

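The view shows the block home and level in the pocket at (317,275). Its top is 22 mm over the deck and the lid stands open behind it. Closing the lid from behind with shut fingers.

```bash
cat > lid.py <<'E'
from h import *
D=np.pi/180; th=4.0*D; ex=np.array([np.cos(th),np.sin(th),0]); ey=np.array([-np.sin(th),np.cos(th),0])
W=lambda x,z: x*ex+.1742*ey+np.array([0,0,z])
r=rotv(np.array([0,0,-1.]),ey)
manip.move_linear(W(.43,.30),.25,rot=r); manip.set_gripper(0,force=20)
manip.move_linear(W(.635,.30),.25); manip.move_linear(W(.635,.18),.15)
f0=np.array(manip.state()['contact_force'])
manip.move_linear(W(.60,.18),.08)
def chk(t):
    f=np.array(manip.state()['contact_force'])-f0; print(t,f.round(1)); return np.linalg.norm(f)>20
bad=chk('s'); manip.move_linear(W(.570,.18),.08); bad|=chk('b')
for t in np.r_[np.arange(1.4,.05,-.1),.05,.02,0,-.01]:
    if bad: break
    f=.100+.015*min(1,(1.5-t)/.8)
    x=.5322-f*np.cos(t)+.036*np.sin(t)+.009; z=.077+f*np.sin(t)+.036*np.cos(t)
    manip.move_linear(W(x,z),.08); bad=chk(round(t,2))
    if t<.06 and np.array(manip.state()['contact_force'])[2]-f0[2]>6: break
print(manip.state()['clock'],manip.state()['tool_pos'])
cap('side','lid')
E
python3 lid.py
```

```text
s [-0.4  0.9  0.5]
b [-0.6  0.8  0.6]
1.4 [0.3 0.9 0.6]
1.3 [-0.6  0.2  0.5]
1.2 [-0.5  1.3  1.1]
1.1 [-0.3  0.5  1.2]
1.0 [0.4 0.4 0.2]
0.9 [0.2 0.7 1.3]
0.8 [-0.   0.4  0.7]
0.7 [-0.5  1.8  1.4]
0.6 [-0.5  0.5  0.8]
0.5 [-0.1  0.5  0.8]
0.4 [-0.9  0.8  0.3]
0.3 [0.5 1.1 0.5]
0.2 [-0.5  1.2  0.3]
0.1 [-0.6  0.3  0.8]
0.05 [-0.7  1.9  0.6]
0.02 [-1.1  1.1  0.1]
0.0 [-0.1  0.9  2.1]
-0.01 [-1.9 -0.7 10.3]
41.4583 [0.41351861 0.20373562 0.1132997 ]
```

View pics/lid.png

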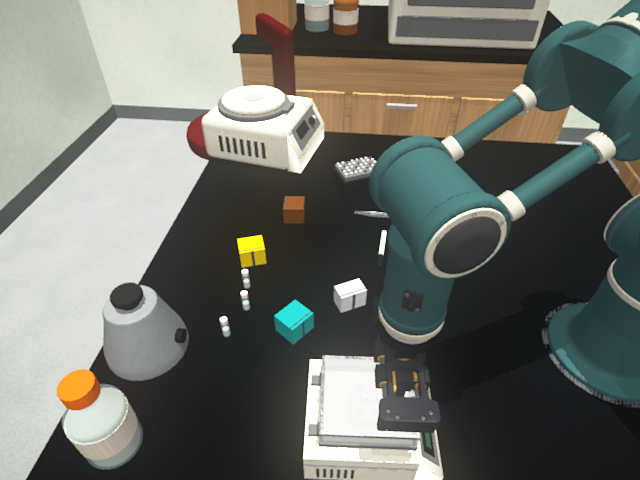

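The lid is down flat at (370,400) with the fingers on its front edge, contact at z = .113 as expected for shut, and the bystanders unmoved. I'll retreat, verify and hand in.

```bash
python3 - <<'E'
from h import *
p=np.array(manip.state()['tool_pos']); manip.move_linear(p+[0,0,.12],.15)
manip.move_pose([.40,-.05,.30],manip.state()['tcp_rot'])
c=cap('top','end'); P=c['P']; 
m=comp(P,.098,.125,(.47,.206),.11); q=P[m]; print('lid top',rect(P,m),np.percentile(q[:,2],[5,50,95]))
A=np.c_[q[:,:2]-q[:,:2].mean(0),np.ones(len(q))]; print(np.linalg.lstsq(A,q[:,2],rcond=None)[0],manip.state()['clock'])
c=cap('side','end2')
E
```

```text
lid top ((451.65814208984375, 205.98184204101562), (137.16392517089844, 128.0015869140625), 3.996565580368042) [0.10953128 0.11268706 0.11575258]
[-0.0003588   0.00463157  0.1126149 ] 43.5417
```

View pics/end2.png

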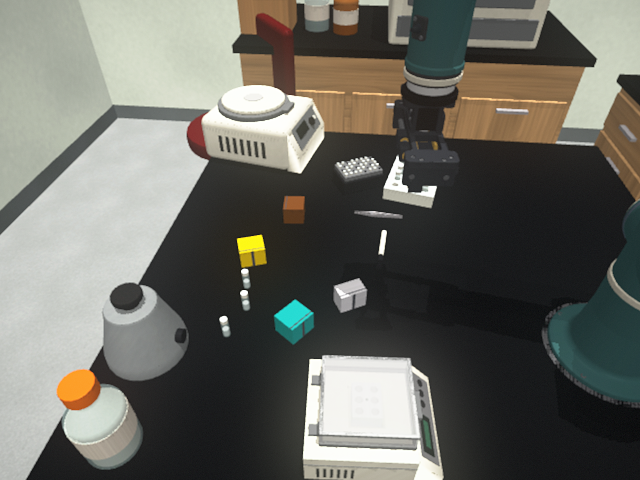

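The lid is level and shut (slope about 0, top at .1127). The block's six wells show through it at (367,405), the bystanders are unmoved, and the robot is clear.

```bash
python3 -c "
from h import *
print(order.close_job())"
```

```text
the job is handed in; nothing more can be done
None
```

The six-well block is fully home in the heater pocket, wells up, with the lid shut and the other objects where they were; I handed the job in at about 44 s on the robot's clock.

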